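Point out the proud screwdriver, then push it home

ROBOT

A 6-joint arm with a two-finger parallel gripper is mounted at the origin on the work surface. World frame = base frame: x ahead of the robot, y to its left, z up, the work surface at z = 0. Lengths are in m, angles in rad, forces in N, time in s.
With the tool pointing down it reaches from about 0.3 to 0.825 m from the base axis. Payload 5.4 kg.
Tool frame: the origin (TCP) lies at the very end of the fingers, on their centre line; the grasp point (between the pads) lies 19 mm behind it; z points along the fingers, x is the direction in which the jaws open and shut, and the axes are right-handed (so a half turn about z gives the same grasp; the last joint's range is limited). The gripper opens to 92 mm and grips with 3 to 60 N. Pads are 20 mm wide; open, the fingers measure 128 mm over their backs; the gripper's body (75 mm by 189 mm) begins 69 mm behind the grasp point.
Start: joints at [1.08, 0.158, 1.597, -0, 1.386, -0.21], TCP at [0.159, 0.552, 0.215] pointing down, gripper open.
Joint ranges: [-2.91, 2.91], [-0.94, 2.29], [0.18, 2.7], [-1.29, 4.43], [0.17, 2.64], [-3, 3]. Speed limits (rad/s): [2.57, 2.57, 3.14, 3.14, 3.14, 3.14].

INTERFACE

Orientations are given as a rotation vector (axis times angle).
In Python, from workcell import bot gives the robot as it stands. Calls block until the motion is done:
- bot.goto(position, orientation): joint-space move of the TCP to a pose.
- bot.line_to(position, rot=None, max_speed=0.15): straight line of the TCP; rot=None keeps the orientation; max_speed is the mean speed in m/s.
- bot.set_joints(angles): joint-space move.
- bot.set_gripper(opening, newtons=None): opening from 0.0 (shut) to 1.0 (fully open); newtons is the grip in N (None keeps the last); returns when the fingers have stopped.
- bot.hold(seconds).
- bot.inverse_kinematics(position, orientation): joint angles nearest the present ones, or None.
- bot.read_camera(name): name is "scene" or "top"; returns a dict with "pixels" (420x560x3 uint8, blue, green, red), "fx", "fy", "cx", "cy" (pixels), "k1" (the pictures are not rectified: a ray, as slopes to the right and down, at radius r is drawn at 1 + k1 r^2 times it, then the intrinsics apply), "R" (3x3) and "t" (3): a world point X has camera coordinates R X + t. Camera axes: x right, y down, z forward; pixel columns grow to the right and rows downward; lengths in m; the calibration is good to about 2 mm. A picture is of the moment at which its call begins. There is no depth.
A pose or a line that the arm cannot do raises bot.MotionError and nothing moves.
- bot.job_done(): hands the job in, once; it reports no verdict.
Readings, each from a call of its own:
- bot.current_clock(): time.
- bot.current_joints(): joint angles.
- bot.current_joint_vel(): joint speeds.
- bot.current_effort(): joint torques, N m.
- bot.current_ee_pos(): TCP position.
- bot.current_tool_rot(): TCP orientation.
- bot.current_contact_force(): force on the tool from outside, world axes, zero at the start.
- bot.current_ft_torque(): the same for the moment, N m.
- bot.current_opening(): opening from 0.0 (shut) to 1.0 (fully open).
Only numpy, scipy, OpenCV 4.12 (cv2) and the standard library are available. Lean on these libraries where they do the work, as an engineer would, in place of code of your own. Each camera call takes 0.05 s, during which the arm holds its last target. There are 200 camera calls.

TASK

One of the four screwdrivers in the clear stand has not been pushed fully home and stands higher than the rest. Point it out first: hold the fingertips straight above the end of its handle, about 20 mm away and not touching it, for three seconds. Then push it gently down with the fingertips until it is fully home, level with the others, and move clear; do not grip or raise it, touch none of the other screwdrivers and leave the tools lying around where they are.

Things in the scene. Friction and masses are not known exactly. Their poses are not given: they have to be found in the camera images.
- stand_top (a point): Centre of the upper face of a clear acrylic stand, fixed to the bench: 80 mm deep (its own x), 236 mm long (its own y), 90 mm high. Four screwdrivers stand upright in it in one row along its y, 52 mm apart centre to centre (at -78, -26, 26 and 78 mm), blades down.
- proud_cap (a point): Centre of the flat round end (24 mm across, facing straight up) of the handle of the screwdriver that stands proud. It may be any of the four in the row. Handle teal silicone, 27 mm thick, 95 mm long, same as the other three; this one starts 15 to 22 mm higher than them. z is the height of the cap: 185 mm above the bench when fully home.
- proud (a joint): How far the proud screwdriver stands above fully home, in m: 0 = fully home (hard stop, cap level with the others), 0.015 to 0.022 at the start. It slides straight up and down in a tight grommet that takes about 5 N to move, and stays where it is left.
- home_a_cap (a point): Centre of the flat round end of the handle of one of the three screwdrivers already fully home: same handle, cap 185 mm above the bench, facing up.
- home_b_cap (a point): Centre of the flat round end of the handle of one of the three screwdrivers already fully home: same handle, cap 185 mm above the bench, facing up.
- home_c_cap (a point): Centre of the flat round end of the handle of one of the three screwdrivers already fully home: same handle, cap 185 mm above the bench, facing up.
- torch: Black plastic inspection torch lying on the bench, 157 x 38 x 38 mm, loose; origin under its middle, x along it towards the lens. A bystander.
- grips: Pair of steel grips lying flat on the bench, about 205 mm long, 80 mm across the handles, 15 mm high, loose; origin on the bench near the middle, x towards the jaws. A bystander.
- bender: Small aluminium pipe bender lying flat on the bench: 84 mm round former, 34 mm high with its pivot, two handles about 230 mm long along its x; origin under the former. Loose, a bystander.

How it is judged:
By the outcome, as a careful person would: the job done as asked, in the order asked, and still so for the second after the job is handed in, with the robot touching nothing.
It also fails if it takes over 35 s, if anything falls off the work surface, if the arm or the gripper's body presses on something with over 40 N, if the wrist force passes 120 N, or if a joint passes its speed limit or range.

## Working session

There is one attempt and no reset: what is moved stays moved. The work goes in short steps, each a Python script; the robot and the scene stay as the last script left them, time stands still between calls to the robot, and variables do not carry over. Pictures are saved under pics/ and viewed, about 8 in all and at most 12, crops included, and the job is handed in when it is done.

```bash
mkdir -p pics; python3 - <<'E'
from workcell import bot
import cv2,numpy as np
for n in("scene","top"):
    c=bot.read_camera(n); cv2.imwrite(f"pics/{n}0.png",c["pixels"])
    print(n,c["fx"],c["cx"],c["cy"],c["k1"],np.round(-c["R"].T@c["t"],3),np.round(c["R"],3).tolist())
print(bot.current_clock(),bot.current_ee_pos(),bot.current_tool_rot())
E
```

```text
scene 513.6561491157786 277.067677214783 214.78534872764965 0.018648994343416343 [1.209 0.32  0.764] [[-0.391, 0.921, 0.007], [0.636, 0.275, -0.721], [-0.666, -0.277, -0.693]]
top 445.8397728334986 284.6476756758329 208.96653969411537 -0.12409621135952484 [0.56  0.062 1.011] [[-0.028, -1.0, 0.008], [-0.997, 0.028, -0.068], [0.068, -0.01, -0.998]]
0.1 [0.15908391 0.5519624  0.213715  ] [ 2.50987905e+00  1.88829668e+00 -2.45592698e-03]
```

View pics/scene0.png

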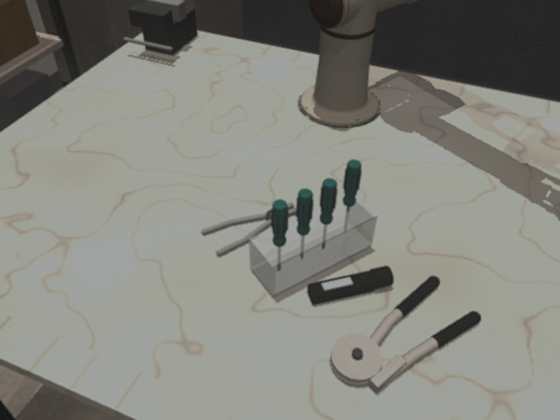

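View pics/top0.png

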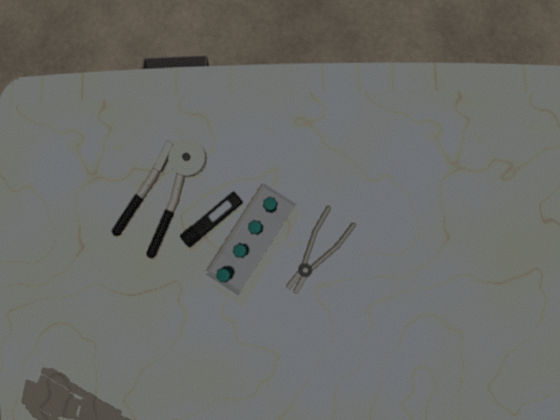

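The four teal caps are at about (280,204), (305,194), (329,183) and (353,165) in the scene view, and about (270,204), (255,227), (241,250) and (224,274) in the top view. The one at scene right / top lower-left looks proud. Next I'll zoom in and triangulate.

```bash
python3 - <<'E'
import cv2,numpy as np
s=cv2.imread("pics/scene0.png")[150:260,240:390]; t=cv2.imread("pics/top0.png")[180:300,190:310]
s=cv2.resize(s,None,fx=5,fy=5,interpolation=cv2.INTER_CUBIC)
t=cv2.resize(t,None,fx=5,fy=5,interpolation=cv2.INTER_CUBIC)
f=lambda a:cv2.convertScaleAbs(a,alpha=1.8,beta=10)
cv2.imwrite("pics/s1.png",f(s));cv2.imwrite("pics/t1.png",f(t))
E
```

```text
(no output)
```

View pics/s1.png

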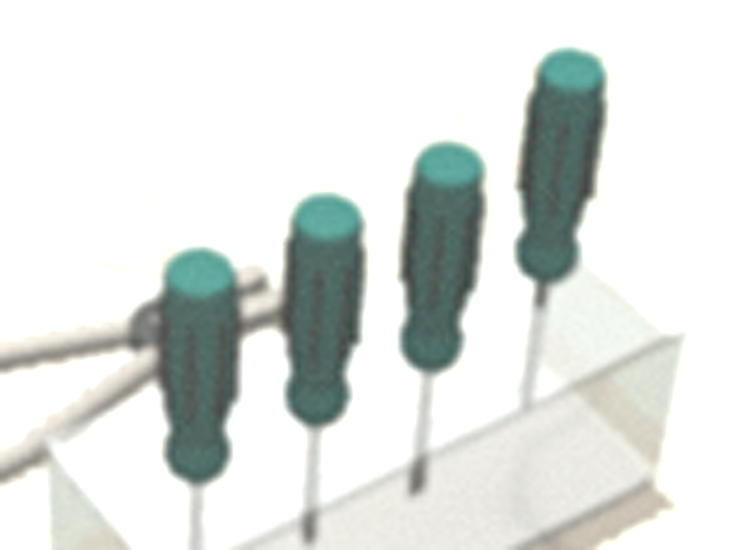

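View pics/t1.png

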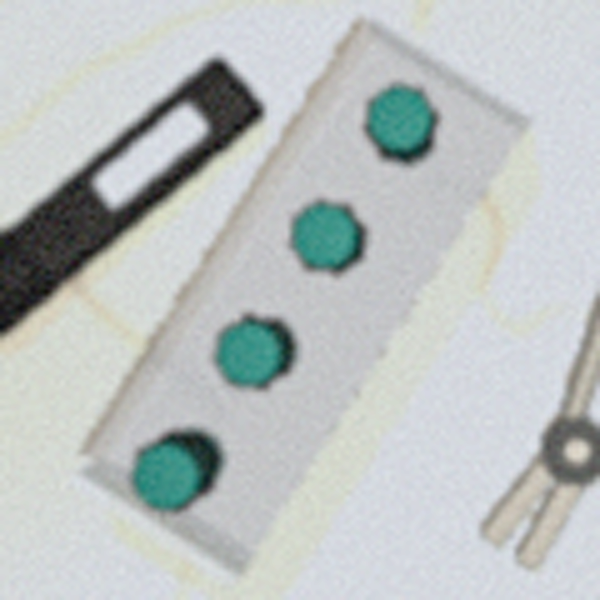

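The zooms show bright cap ellipses: scene crop (199,272), (327,217), (449,164), (571,70), and top crop (402,119), (325,237), (249,352), (167,474). The rightmost in the scene clearly stands proud. I'll segment the caps and triangulate.

```bash
cat > h.py <<'E'
from workcell import bot
import cv2,numpy as np
def caps(n):
    c=bot.read_camera(n); a=c["pixels"]; hsv=cv2.cvtColor(a,cv2.COLOR_BGR2HSV)
    r=(slice(150,260),slice(240,390)) if n=="scene" else (slice(180,300),slice(190,310))
    h,s,v=[hsv[r][...,i].astype(int) for i in range(3)]
    teal=((h>75)&(h<100)&(s>90)).astype(np.uint8)
    th,_=cv2.threshold(v[teal>0].astype(np.uint8),0,255,cv2.THRESH_OTSU)
    m=(teal&(v>th)).astype(np.uint8)
    k,_,st,ce=cv2.connectedComponentsWithStats(m,connectivity=4)
    P=np.array([ce[i]+[r[1].start,r[0].start] for i in range(1,k) if st[i,4]>25])
    P=P[np.argsort(P[:,0])]
    if n=="top":P=P[::-1]
    K=np.array([[c["fx"],0,c["cx"]],[0,c["fy"],c["cy"]],[0,0,1]])
    d=np.array([c["k1"],0,0,0.])
    # polynomial model: (1+k1 r^2) matches OpenCV k1
    u=cv2.undistortPoints(P.reshape(-1,1,2),K,d).reshape(-1,2)
    return P,u,np.c_[c["R"],c["t"]]
def tri():
    p,u,A=caps("scene"); q,w,B=caps("top")
    print(p.round(1).tolist(),q.round(1).tolist())
    X=cv2.triangulatePoints(A,B,u.T.copy(),w.T.copy()); return (X[:3]/X[3]).T
def ray(u,M,z):
    R,t=M[:,:3],M[:,3]; C=-R.T@t; d=R.T@np.r_[u,1]; return C+d*(z-C[2])/d[2]
E
python3 - <<'E'
from h import *
X=tri();print(X.round(4));print(np.linalg.norm(np.diff(X,axis=0)[:,:2],axis=1))
for n in("scene","top"):
    p,u,M=caps(n);print(n,[ray(a,M,.185 if i<3 else .2035).round(4).tolist() for i,a in enumerate(u)])
E
```

```text
[[279.5, 204.4], [304.9, 193.2], [329.4, 182.5], [353.9, 163.6]] [[269.5, 203.3], [254.5, 226.5], [239.4, 250.5], [222.8, 275.0]]
[[0.6272 0.0818 0.1841]
 [0.5847 0.1107 0.1847]
 [0.5413 0.1399 0.1846]
 [0.4983 0.169  0.2044]]
[0.05136211 0.05237868 0.05183284]
scene [[0.628, 0.0821, 0.185], [0.5848, 0.111, 0.185], [0.5415, 0.1403, 0.185], [0.4971, 0.169, 0.2035]]
top [[0.6271, 0.0817, 0.185], [0.5846, 0.1106, 0.185], [0.5414, 0.1398, 0.185], [0.4985, 0.169, 0.2035]]
```

Proud cap is at (0.498, 0.169, 0.2045), with the others at z≈0.185. I'll point with the fingers shut and the jaw axis across the row.

```bash
python3 - <<'E'
from h import *
a=np.radians(28); rot=np.pi*np.array([np.cos(a),np.sin(a),0]); P=np.array([.4982,.169])
bot.set_gripper(0.0)
bot.line_to(bot.current_ee_pos()+[0,0,.09])
print(bot.inverse_kinematics([*P,.3],rot))
bot.goto([*P,.30],rot); print(bot.current_clock(),bot.current_ee_pos())
bot.line_to([*P,.2245],max_speed=.08); bot.hold(.3)
e=np.array([*P,.2245])-bot.current_ee_pos(); print(e, bot.current_clock(),bot.current_contact_force(),bot.current_opening(),bot.current_tool_rot())
c=bot.read_camera("scene")["pixels"][110:230,260:410]
t=bot.read_camera("top")["pixels"][180:300,190:310]
f=lambda a:cv2.convertScaleAbs(cv2.resize(a,None,fx=4,fy=4,interpolation=cv2.INTER_CUBIC)[:480,:400 if a is t else None],alpha=1.8,beta=10)
c=f(c[:,20:130]);t=f(t[:,:90]);cv2.imwrite("pics/p1.png",np.hstack([c,t]))
E
```

```text
[ 0.09710915 -0.01399498  1.61153563  0.          1.544052   -0.88027523]
4.2583 [0.49793732 0.16980432 0.29998978]
[-1.57996457e-04 -3.98801616e-05 -3.00991615e-04] 5.65 [-1.25129206 -0.08006994  0.25274676] 0.004618934842887979 [2.77366644e+00 1.47483611e+00 8.45424054e-04]
```

View pics/p1.png

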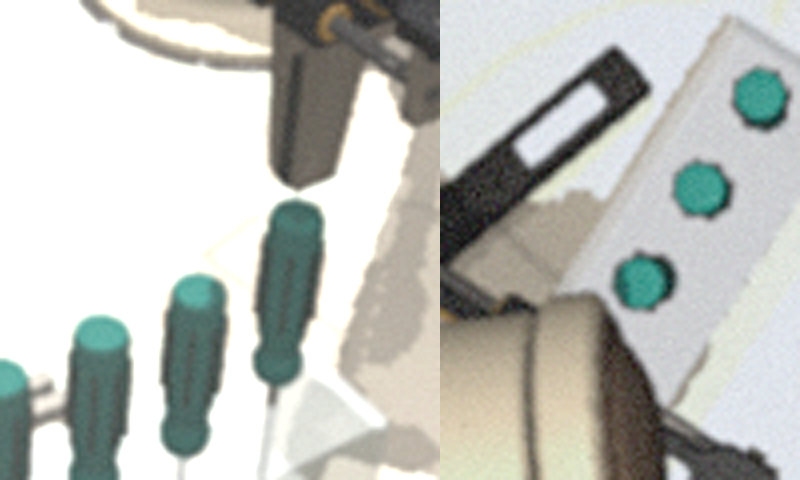

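The shut fingertips are centred above the proud cap with a clear gap (scene crop ~(297,190) over the cap at ~(297,215)), and the others are untouched. Now I'll hold, then do a force-guarded push.

```bash
python3 - <<'E'
from h import *
bot.hold(3.6)
p=bot.current_ee_pos(); P=np.array([.4982,.169]); f0=bot.current_contact_force()[2]; print(bot.current_clock(),p,f0)
bot.line_to([*P,.208],max_speed=.04)
z=.208; log=[]
while z>.1815:
    z-=.001 if z>.187 else .0005
    bot.line_to([*P,z],max_speed=.02)
    F=bot.current_contact_force()[2]-f0; zz=bot.current_ee_pos()[2]; log.append((round(zz,4),round(F,1)))
    if F>16: break
print(log,bot.current_clock(),bot.current_contact_force())
E
```

```text
9.35 [0.49817718 0.16902682 0.22448017] -0.14594833020147813
[(np.float64(0.2071), np.float64(1.1)), (np.float64(0.206), np.float64(-0.6)), (np.float64(0.2049), np.float64(-0.4)), (np.float64(0.2044), np.float64(2.9)), (np.float64(0.2034), np.float64(6.2)), (np.float64(0.2022), np.float64(5.1)), (np.float64(0.2011), np.float64(4.6)), (np.float64(0.2), np.float64(4.1)), (np.float64(0.199), np.float64(3.9)), (np.float64(0.198), np.float64(3.5)), (np.float64(0.197), np.float64(4.2)), (np.float64(0.196), np.float64(3.8)), (np.float64(0.195), np.float64(4.4)), (np.float64(0.194), np.float64(4.7)), (np.float64(0.193), np.float64(4.2)), (np.float64(0.192), np.float64(5.1)), (np.float64(0.191), np.float64(3.6)), (np.float64(0.19), np.float64(4.3)), (np.float64(0.189), np.float64(5.3)), (np.float64(0.188), np.float64(3.9)), (np.float64(0.187), np.float64(4.9)), (np.float64(0.1865), np.float64(4.4)), (np.float64(0.186), np.float64(4.5)), (np.float64(0.1855), np.float64(4.4)), (np.float64(0.1852), np.float64(6.0)), (np.float64(0.1852), np.float64(8.6)), (np.float64(0.1852), np.float64(10.1)), (np.float64(0.1851), np.float64(12.8)), (np.float64(0.185), np.float64(15.0)), (np.float64(0.1849), np.float64(17.9))] 17.4083 [-5.0027663  -0.63714554 17.74580445]
```

Contact came at z≈0.2044 and the hard stop at 0.185. Now I'll back off, move clear and check.

```bash
python3 - <<'E'
from h import *
bot.line_to([.4982,.169,.30],max_speed=.1)
bot.goto([.25,.45,.30],bot.current_tool_rot()); bot.hold(.2)
print(bot.current_clock(),bot.current_contact_force()); print(tri().round(4))
a=bot.read_camera("scene")["pixels"];cv2.imwrite("pics/end.png",a)
b=bot.read_camera("top")["pixels"]; d=cv2.absdiff(b,cv2.imread("pics/top0.png")).max(2)[140:300,110:360]
print("changed top px",[(x+110,y+140) for y,x in np.argwhere(d>60)][:20],(d>60).sum())
E
```

```text
20.3333 [-0.01611323  0.11973204  0.48012346]
[[279.5, 204.3], [304.8, 193.1], [329.4, 182.4], [352.7, 172.4]] [[269.5, 203.4], [254.5, 226.6], [239.4, 250.3], [224.1, 274.2]]
[[0.6271 0.0818 0.1841]
 [0.5846 0.1107 0.1849]
 [0.5414 0.1399 0.1848]
 [0.4983 0.1691 0.1846]]
changed top px [] 0
```

View pics/end.png

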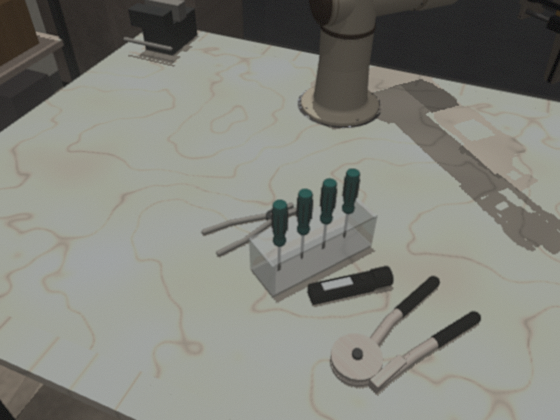

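The caps now form an even row (the last one at (353,172)), the other tools are unmoved and the arm is clear.

```bash
python3 -c "
from workcell import bot
bot.job_done()"
```

```text
the job is handed in; nothing more can be done
```

The proud screwdriver is now fully home and level with the other three, and the job is handed in. It was the end one of the row, at about (0.498, 0.169), with its cap at z ≈ 0.2044 m, about 19 mm proud.

- **Pointing:** I held the shut fingertips about 20 mm straight above its cap for more than 3.6 s, without touching it.
- **Pushing:** I pushed it straight down at 4–6 N until it met the hard stop at z = 0.185 m. The force peaked at about 18 N against the stop.
- **Last checks:** After I moved clear, the four caps measured 0.1841, 0.1849, 0.1848 and 0.1846 m, the last being the one I pushed. In the top view I compared the area around the stand and tools with the first picture: no pixel changed by more than 60 of 255 grey levels, and nothing looked moved. The contact force read about zero, and the robot's clock was at about 20.5 s of the 35 s allowed.

No check failed or disagreed.

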